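# Feel the plate gap of an embedding cell with a taper blade

## Robot

A 6-joint arm with a two-finger parallel gripper is mounted at the origin on a cart in front of the work surface, level with it; the furniture and walls round the work are solid. World frame = base frame: x ahead of the robot, y to its left, z up, the work surface at z = 0. Lengths are in m, angles in rad, forces in N, time in s.
With the tool pointing down it reaches from about 0.35 to 0.775 m from the base axis. Payload 7.3 kg.
Tool frame: the origin (TCP) lies midway between the tips of the shut fingers; the grasp point (between the pads) lies 19 mm behind it (robot.grip_depth is the z of the grasp point in the tool frame, in m); z points along the fingers, y is the line along which they close (so a half turn about z gives the same grasp; the last joint's range is limited). The gripper opens to 92 mm and grips with 3 to 60 N. Pads are 19 mm wide; open, the fingers measure 130 mm over their backs; the gripper's body (75 mm by 190 mm) begins 47 mm behind the grasp point.
Start: joints at [-1.394, 0.342, 1.524, -0, 1.275, -0.146], TCP at [0.167, -0.498, 0.227] pointing down, gripper open.
Joint ranges: [-2.53, 2.53], [-0.77, 2.02], [0.04, 2.7], [-1, 4.14], [0.28, 2.66], [-3.11, 3.11]. Speed limits (rad/s): [2.57, 2.57, 3.14, 3.14, 3.14, 3.14].

## Interface

Orientations are given as [roll, pitch, yaw] about the fixed x, y, z axes, in that order (R = Rz(yaw) Ry(pitch) Rx(roll)).
In Python, from cell import robot, viewer gives the robot as it stands.
- The arm moves only by the tool step_arm, never from a script. Its argument "increments" is a list of rows, each an object with "delta_pos": the shift along the tool's x, y, z in cm, a list of three; "dr": the turn, a rotation vector about the tool's x, y, z in degrees, a list of three; "fingers": the closure, from -1 (fully open) to 1 (shut), so that 0 is half open. In form: [{"delta_pos": [tx, ty, tz], "dr": [wx, wy, wz], "fingers": fingers}, ...]. A call has exactly 5 rows; each row is the pose to reach, as a shift and turn from the pose commanded when the call began, along the tool's axes at that moment; what a row does not reach only later rows make up. A row lasts 1/8 s, in which the tool goes at most 62.5 mm and 10.7 degrees, less where a joint would pass 70% of its speed; a pose out of reach is approached as far as the arm can. A call with a gripper value outside its range is refused whole. The fingers move at their own pace and stop on an object; "newtons" is the grip in N (left out, the last holds). Time passes only in rows, so rows that repeat a pose let the fingers close, or fill a call up. It gives the time, the measured TCP pose, the force, the opening and the grip force at its end, in the units of the state.
- robot.observe(): the state, without advancing time (a new reading comes with each control period).
- viewer.read_camera(name): name is "side" or "top"; returns the picture (400x640x3 uint8, red, green, blue); there is no depth.
- viewer.camera_params(name): a dict with "K" (3x3 intrinsics, pixels), "T" (4x4, takes a point from camera to world coordinates). Camera axes: x right, y down, z forward; pixel columns grow to the right and rows downward; lengths in m; the calibration is good to about 2 mm. A picture is of the moment at which its call begins. camera_params takes no time and is no camera call.
- robot.hand_in(): hands the job in; it is judged then, once.
The state is a dict: "time": time; "qpos": joint angles; "qvel": joint speeds; "joint_efforts": joint torques, N m; "tool_pos": TCP position; "tool_rot": TCP orientation; "contact_force": force on the tool from outside, world axes, zero at the start; "torque": the same for the moment, N m; "opening": finger opening in m; "grip_force": force on a finger pad.
Only numpy, scipy, OpenCV 4.12 (cv2) and the standard library are available. Lean on these libraries where they do the work, as an engineer would, in place of code of your own. Each camera call takes 0.05 s, during which the arm holds its last target. There are 200 camera calls.

## Task

Lift the orange dust cover off the embedding cell and hang it astride the bar of the parking rail. Then draw the taper feeler blade out of its blue stand and slide it, tip down and upright, between the cell's two plates until it drags snugly on both, without forcing the sliding plate away, and finish while still gripping it there, holding it at that depth. Leave the two little bottles and the round white puck alone.

Things in the scene. Friction and masses are not known exactly. Their poses are not given: they have to be found in the camera images.
- cell: embedding cell, fixed to the table: grey base 72 x 80 x 12 mm, two upright aluminium plates 58 mm long (x), 9 mm thick, face to face across y, tops 82 mm above the table. Origin: centre of the base's underside; x along the plates, y across the gap. Gap 4 to 6.5 mm (varies); its top 8 mm flares, each face sloping back 4.5 mm as a lead-in, so the true gap begins 74 mm above the table.
- cell_slide: the cell's sliding plate (the +y one, with a blue foot); it slides in y and stands differently from run to run; held by friction until pushed sideways by some 18 N. Its origin is not useful: see point lip_sliding
- cell_fixed: the cell's fixed plate (the -y one) with its dark foot. Its origin is the cell's
- lip_fixed (a point): mid-length of the fixed plate, in the plane of its inner gap face, at the height of its top (82 mm above the table); axes as the cell's
- lip_sliding (a point): the same point of the sliding plate: in the plane of its inner gap face, at the same height. Midway between the two lips lies the centre of the gap
- cover: orange dust cover, 60 g, an inverted U channel: roof 60 (x) x 50 (y) x 3 mm, 44 mm clear between its two side walls, which reach 37.5 mm below the roof's underside; open at its x ends; black grip tab on top 34 (x) x 12 (y) x 30 mm. Origin: centre of the roof's underside, x along the channel. At first its roof lies on the cell's plate tops
- cover_tab (a point): centre of the top of the cover's grip tab, 33 mm above the cover's origin
- rail: parking rail, fixed to the table: a horizontal flat-topped steel bar 90 (x) x 16 (y) x 10 mm, its top 88 mm above the table, on two 10 mm posts under it and a grey base 72 x 60 x 10 mm. Origin: centre of the base's underside, x along the bar
- rail_top (a point): middle of the bar's top face
- stand: blue blade stand, fixed to the table: block 70 (x) x 56 (y) x 74 mm with an upright slot 31 (x) x 12 (y) mm in its top, 70 mm deep. Origin: centre of its underside
- blade: taper feeler blade, 60 g: steel, 24 mm wide (x), 65 mm long, thickness (y) growing evenly from 2 mm at the tip to 8.5 mm (1 mm in 10); above it a yellow handle 36 (x) x 16 (y) x 40 mm. Origin: the tip's centre; z up to the handle. At first upright in the stand, handle resting on the stand's top, tip 9 mm above the table, axes as the stand's
- blade_tip (a point): centre of the blade's tip edge, same as the blade's origin. Once the blade touches both plates its drag grows by some 2 to 4 N per further mm down; a drag of about 5 N is snug, above 10 N it is being forced
- ultramicrotome: the tall instrument that stands along the back of the working strip, fixed, over 0.3 m high; keep clear of it: its front lies about 0.57 m ahead of the robot's base, knobs on it, 0.26 to 0.35 m above the table, reach to 0.54 m and its low hand crank to 0.485 m, so travel sideways straight along the strip, not in a wide arc
- stain_vial: small amber vial with black cap, 25 x 25 x 48 mm, bystander; origin at its underside
- drop_bottle: small white bottle with blue cap, 33 x 34 x 64 mm, bystander; origin at its underside
- block_puck: round white puck with four small coloured pegs, 36 x 36 x 22 mm, bystander; origin at its underside

How it is judged:
By the outcome, as a careful person would: the job done as asked, in the order asked, and still so for the second after the job is handed in, while the arm keeps its last pose, push and grip.
It also fails if it takes over 72 s, if anything falls off the work surface, if the arm or the gripper's body presses on something with over 40 N, if the wrist force passes 120 N, or if a joint passes its speed limit or range.

## Working session

There is one attempt and no reset: what is moved stays moved. The work goes in short steps, Python scripts to look and compute and a tool call to move; the robot and the scene stay as the last step left them, time stands still between calls to the robot, and variables do not carry over. Pictures are saved under pics/ and viewed, at most 10 in all, crops included, and the job is handed in when it is done.

Besides the shell and the picture viewer there is one more tool, called after "Emit:" by a JSON object that holds its "fn" and its "kwargs". step_arm: Moves the arm, as the interface text tells. Its arguments: {"type":"object","properties":{"increments":{"type":"array"},"newtons":{"type":"number"}},"required":["increments"]}

```bash
mkdir -p pics; python3 - <<'E'
from cell import robot, viewer
import cv2,numpy as np
np.set_printoptions(precision=4,suppress=True)
s=robot.observe(); print({k:s[k] for k in ('time','tool_pos','tool_rot','opening','contact_force')},robot.grip_depth)
for n in ('side','top'):
    im=viewer.read_camera(n); cv2.imwrite(f'pics/{n}0.png',im[:,:,::-1]); p=viewer.camera_params(n); print(n,p['K'],p['T'])
E
```

```text
{'time': 0.0, 'tool_pos': array([ 0.1665, -0.4975,  0.2261]), 'tool_rot': array([-3.1401, -0.0002,  0.3228]), 'opening': 0.09197767336258063, 'contact_force': array([-0.2805,  1.0745, -0.0035])} -0.0188
side [[394.84     0.     318.0339]
 [  0.     394.84   198.355 ]
 [  0.       0.       1.    ]] [[-0.9926 -0.0807  0.0905  0.458 ]
 [-0.1205  0.5709 -0.8121  0.7033]
 [ 0.0139 -0.817  -0.5765  0.6188]
 [ 0.      0.      0.      1.    ]]
top [[441.6607   0.     321.4903]
 [  0.     441.6607 198.979 ]
 [  0.       0.       1.    ]] [[ 0.0182 -0.9928  0.1188  0.4171]
 [-0.9998 -0.0188 -0.0042 -0.0278]
 [ 0.0064 -0.1187 -0.9929  1.2853]
 [ 0.      0.      0.      1.    ]]
```

View pics/side0.png

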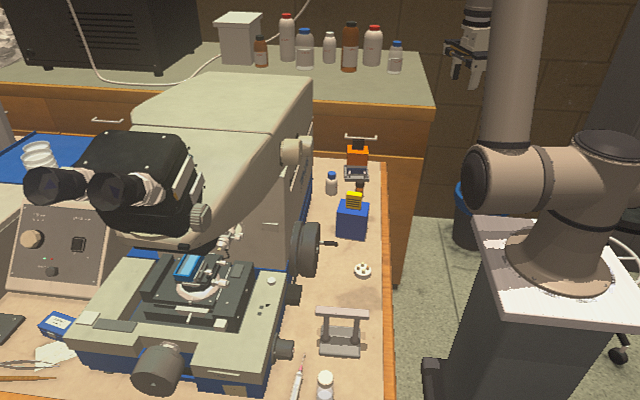

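View pics/top0.png

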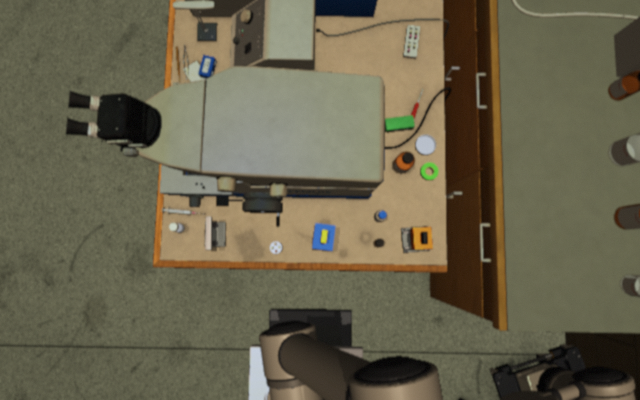

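Side view shows the cell with the orange cover at (357,160), the stand and blade at (352,215), the puck at (363,270) and the rail at (342,330). In the top view they are at (420,239), (323,237), (276,247) and (215,234). I'll enlarge the key areas.

```bash
python3 - <<'E'
import cv2,numpy as np
t=cv2.imread('pics/top0.png');s=cv2.imread('pics/side0.png')
def c(im,x,y,w,h): return cv2.resize(im[y:y+h,x:x+w],(400,300),interpolation=cv2.INTER_CUBIC)
a=np.vstack([np.hstack([c(t,388,214,60,45),c(s,327,130,60,45)]),np.hstack([c(t,190,212,60,45),c(s,300,295,80,60)])])
cv2.imwrite('pics/c1.png',a)
b=np.hstack([c(t,294,214,60,45),c(s,317,180,80,60)]);cv2.imwrite('pics/c2.png',b)
E
```

```text
(no output)
```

View pics/c1.png

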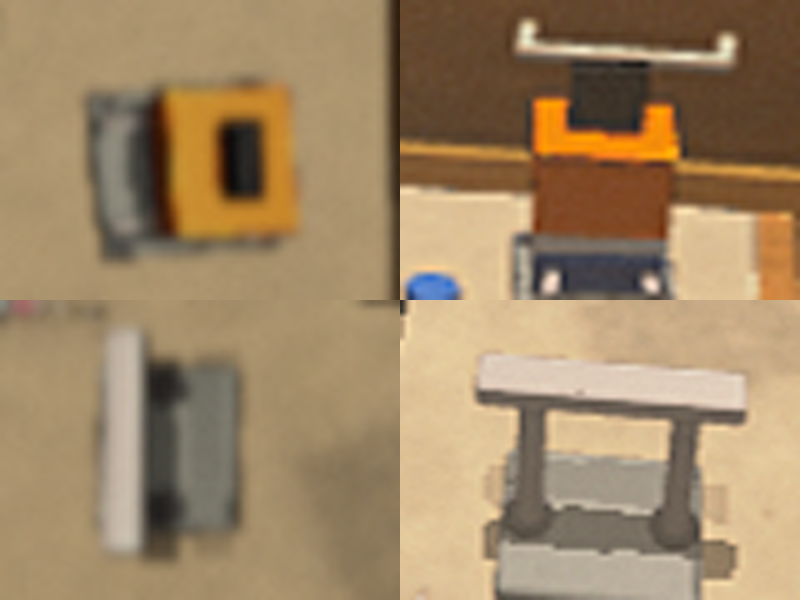

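View pics/c2.png

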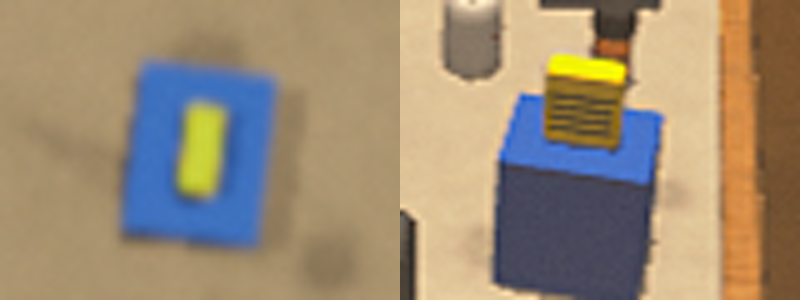

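The crops show the cover roof and tab, the rail bar and the yellow handle clearly, each turned only slightly from the world axes. Next step is to measure them with masks and rays onto the known heights.

```bash
cat > h.py <<'E'
import cv2,numpy as np
from cell import robot, viewer
np.set_printoptions(precision=4,suppress=True)
U=6
def ray(n,uv,z):
    p=viewer.camera_params(n); K,T=p['K'],p['T']
    d=T[:3,:3]@np.linalg.solve(K,np.r_[uv,1.]); o=T[:3,3]
    return o+d*(z-o[2])/d[2]
def rect(im,n,roi,fn,z,show=True):
    """mask in upsampled roi -> minAreaRect corners onto plane z -> centre, sides, long axis angle"""
    x,y,w,h=roi; c=cv2.resize(im[y:y+h,x:x+w],None,fx=U,fy=U,interpolation=cv2.INTER_CUBIC)
    hsv=cv2.cvtColor(c,cv2.COLOR_RGB2HSV).astype(int); m=fn(hsv[...,0],hsv[...,1],hsv[...,2]).astype(np.uint8)
    cs=cv2.findContours(m,cv2.RETR_EXTERNAL,cv2.CHAIN_APPROX_NONE)[0]; k=max(cs,key=cv2.contourArea)
    b=cv2.boxPoints(cv2.minAreaRect(k)); b=(b+.5)/U-.5+[x,y]
    P=np.array([ray(n,q,z) for q in b])[:,:2]; e=[P[1]-P[0],P[2]-P[1]]; e.sort(key=np.linalg.norm)
    a=np.degrees(np.arctan2(e[1][1],e[1][0])); a=(a+90)%180-90
    if show: print(n,'c',P.mean(0),'sides',np.linalg.norm(e[0]),np.linalg.norm(e[1]),'ang',a)
    return P.mean(0),a
E
python3 - <<'E'
from h import *
t=cv2.imread('pics/top0.png')[...,::-1].copy();s=cv2.imread('pics/side0.png')[...,::-1].copy()
C=(388,214,60,45);B=(294,214,60,45);R=(190,212,60,55)
print('roof');rect(t,'top',C,lambda H,S,V:(H>8)&(H<28)&(S>160)&(V>150),.085)
print('tab');rect(t,'top',(416,226,16,22),lambda H,S,V:V<110,.115)
print('handle');rect(t,'top',B,lambda H,S,V:(H>20)&(H<40)&(S>120)&(V>110),.114)
print('stand');rect(t,'top',B,lambda H,S,V:((H>100)&(H<125)&(S>110))|((H>20)&(H<40)&(S>120)),.074)
print('bar');rect(t,'top',R,lambda H,S,V:(V>180)&(S<60),.088)
rect(s,'side',(300,295,80,40),lambda H,S,V:(V>190)&(S<60),.088)
print('roofside');rect(s,'side',(327,135,60,25),lambda H,S,V:(H>8)&(H<22)&(S>180)&(V>180),.085)
rect(s,'side',(327,180,60,20),lambda H,S,V:(H>24)&(H<34)&(S>180)&(V>210),.114)
E
```

```text
roof
top c [ 0.46   -0.3083] sides 0.04979487229553883 0.06020891078097366 ang 3.5561409353358613
tab
top c [ 0.4597 -0.3048] sides 0.017470479309906365 0.03140005142374387 ang 2.031217501632028
handle
top c [ 0.4581 -0.0404] sides 0.01441016373022771 0.03380749937157519 ang -6.567631298340416
stand
top c [ 0.4583 -0.0396] sides 0.05529253926149033 0.06905043446637056 ang -6.089802735158116
bar
top c [0.4638 0.2721] sides 0.011162269631785978 0.08721279756977826 ang 2.0099745985642414
side c [0.4629 0.2717] sides 0.015331678083272912 0.09042863008279362 ang 1.8083875909036635
roofside
side c [ 0.4596 -0.3073] sides 0.05181044708597216 0.06376776271941764 ang 0.6430328109550203
side c [ 0.4594 -0.0397] sides 0.01598960113753725 0.03464944545040834 ang -6.1456941440846435
```

```bash
cat >> h.py <<'E'
from scipy.spatial.transform import Rotation as Ro
def go(p,yaw,s=None):
    s=s or robot.observe(); R=Ro.from_euler('xyz',s['tool_rot']); G=Ro.from_euler('xyz',[180,0,yaw],degrees=True)
    print('cm',100*(R.inv().apply(np.array(p)-s['tool_pos'])),'deg',(R.inv()*G).as_rotvec(degrees=True))
def st():
    s=robot.observe(); print('t',s['time'],'p',s['tool_pos'],'rot',np.degrees(s['tool_rot']),'F',s['contact_force'],'open',s['opening'],'grip',s['grip_force'])
E
python3 -c "
from h import *
go([.4597,-.308,.20],3)"
```

```text
cm [33.8179 -8.6701  2.6318] deg [-0.0784 -0.0019 15.4926]
```

Emit:
{"fn": "step_arm", "kwargs": {"increments": [{"delta_pos":[6,-1.5,0],"dr":[0,0,3],"fingers":-0.2},{"delta_pos":[11,-3,0.5],"dr":[0,0,6],"fingers":-0.2},{"delta_pos":[17,-4.5,1],"dr":[0,0,9],"fingers":-0.2},{"delta_pos":[22,-6,1.5],"dr":[0,0,12],"fingers":-0.2},{"delta_pos":[28,-7.5,2],"dr":[0,0,15.5],"fingers":-0.2}]}}

```text
time: 0.72
tool_pos: [0.4093, -0.3368, 0.2064]
tool_rot: [-3.142, 0.0, 0.05]
contact_force: [1.1, -1.1, -0.4]
opening: 0.0557
grip_force: 0.0
```

Emit:
{"fn": "step_arm", "kwargs": {"increments": [{"delta_pos":[5.8,-1.2,0.6],"dr":[0,0,0],"fingers":-0.2},{"delta_pos":[5.8,-1.2,0.6],"dr":[0,0,0],"fingers":-0.2},{"delta_pos":[5.8,-1.2,0.6],"dr":[0,0,0],"fingers":-0.2},{"delta_pos":[5.8,-1.2,0.6],"dr":[0,0,0],"fingers":-0.2},{"delta_pos":[5.8,-1.2,0.6],"dr":[0,0,0],"fingers":-0.2}]}}

```text
time: 1.35
tool_pos: [0.4647, -0.3237, 0.2011]
tool_rot: [3.141, -0.0, 0.05]
contact_force: [-0.8, 0.2, 0.4]
opening: 0.0553
grip_force: 0.0
```

```bash
python3 -c "
from h import *
st();go([.4597,-.3075,.091],3)"
```

```text
t 1.35 p [ 0.4647 -0.3237  0.2011] rot [179.9765  -0.0129   2.8928] F [-0.7746  0.1793  0.4288] open 0.05529433427139915 grip 0.0
cm [-0.4229 -1.6436 11.0082] deg [ 0.0235 -0.0129 -0.1072]
```

Emit:
{"fn": "step_arm", "kwargs": {"increments": [{"delta_pos":[-0.4,-1.6,3],"dr":[0,0,0],"fingers":-0.2},{"delta_pos":[-0.4,-1.6,6],"dr":[0,0,0],"fingers":-0.2},{"delta_pos":[-0.4,-1.6,9],"dr":[0,0,0],"fingers":-0.2},{"delta_pos":[-0.4,-1.6,10.7],"dr":[0,0,0],"fingers":-0.2},{"delta_pos":[-0.4,-1.6,10.7],"dr":[0,0,0],"fingers":0.2}]}}

```text
time: 1.98
tool_pos: [0.4597, -0.3071, 0.0929]
tool_rot: [-3.14, 0.002, 0.051]
contact_force: [0.7, 0.1, 0.5]
opening: 0.0493
grip_force: 0.0
```

Emit:
{"fn": "step_arm", "kwargs": {"increments": [{"delta_pos":[0,0,0],"dr":[0,0,0],"fingers":0.6},{"delta_pos":[0,0,0],"dr":[0,0,0],"fingers":0.9},{"delta_pos":[0,0,0],"dr":[0,0,0],"fingers":1},{"delta_pos":[0,0,0],"dr":[0,0,0],"fingers":1},{"delta_pos":[0,0,0],"dr":[0,0,0],"fingers":1}], "newtons": 20}}

```text
time: 2.6
tool_pos: [0.461, -0.3075, 0.0942]
tool_rot: [3.141, -0.001, 0.052]
contact_force: [-0.8, 0.8, 3.2]
opening: 0.0118
grip_force: 20.0
```

```bash
python3 -c "
from h import *
st()
im=viewer.read_camera('side');cv2.imwrite('pics/g1.png',cv2.resize(im[90:230,280:480,::-1],(800,560)))"
```

```text
t 2.6 p [ 0.461  -0.3075  0.0942] rot [179.9441  -0.0398   2.9988] F [-0.7721  0.8047  3.1836] open 0.011783786110269581 grip 20.000497698783875
```

View pics/g1.png

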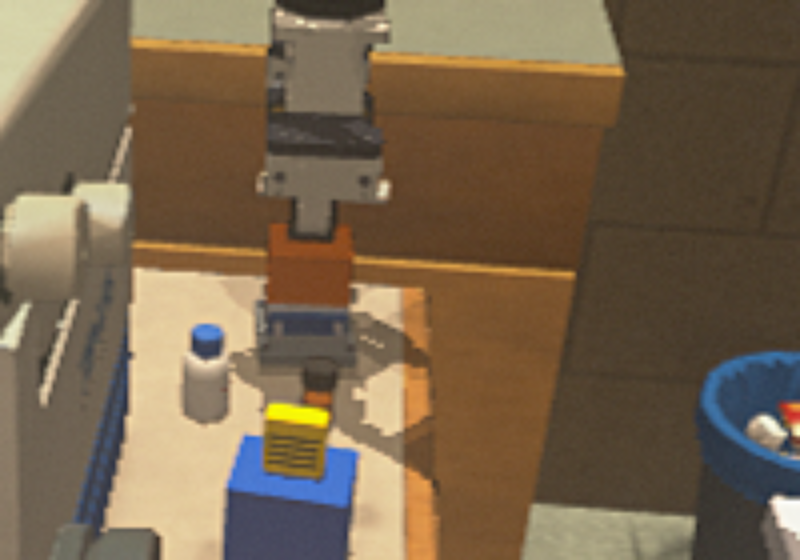

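The tab is gripped, with an 11.8 mm opening. Lifting straight up.

Emit:
{"fn": "step_arm", "kwargs": {"increments": [{"delta_pos":[0,0,-1.5],"dr":[0,0,0],"fingers":1},{"delta_pos":[0,0,-4],"dr":[0,0,0],"fingers":1},{"delta_pos":[0,0,-7],"dr":[0,0,0],"fingers":1},{"delta_pos":[-1,0,-10],"dr":[0,0,0],"fingers":1},{"delta_pos":[-3,0,-11.5],"dr":[0,0,0],"fingers":1}]}}

```text
time: 3.28
tool_pos: [0.4313, -0.3089, 0.2111]
tool_rot: [3.14, -0.002, 0.053]
contact_force: [0.3, -0.6, -0.5]
opening: 0.0119
grip_force: 20.0
```

Emit:
{"fn": "step_arm", "kwargs": {"increments": [{"delta_pos":[-1,-2.5,0],"dr":[0,0,0],"fingers":1},{"delta_pos":[-1,-7.5,0],"dr":[0,0,0],"fingers":1},{"delta_pos":[-1,-13,0],"dr":[0,0,0],"fingers":1},{"delta_pos":[-1,-18.5,0],"dr":[0,0,0],"fingers":1},{"delta_pos":[-1,-24,0],"dr":[0,0,0],"fingers":1}]}}

```text
time: 3.9
tool_pos: [0.4079, -0.0679, 0.2095]
tool_rot: [3.141, -0.001, 0.052]
contact_force: [0.7, -0.2, -1.4]
opening: 0.0121
grip_force: 20.0
```

```bash
python3 - <<'E'
from h import *
st();go([.425,.2719,.205],2)
t=viewer.read_camera('top'); cv2.imwrite('pics/top1.png',t[...,::-1])
z=viewer.camera_params('side')
s=viewer.read_camera('side'); cv2.imwrite('pics/side1.png',s[...,::-1])
def c(im,x,y,w,h): return cv2.resize(im[y:y+h,x:x+w],(400,300),interpolation=cv2.INTER_CUBIC)
cv2.imwrite('pics/c3.png',np.hstack([c(t,388,214,60,45),c(s,327,130,60,45)])[...,::-1])
E
```

```text
t 3.9 p [ 0.4079 -0.0679  0.2095] rot [179.9944  -0.0487   2.9621] F [ 0.7008 -0.1837 -1.4213] open 0.012061721940583902 grip 19.998431503772736
cm [  3.4638 -33.8432   0.4459] deg [ 0.0052 -0.0487  0.962 ]
```

View pics/c3.png

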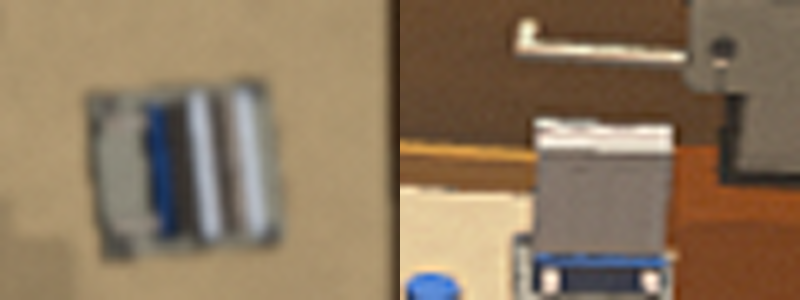

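The cell is now uncovered: the two bright plate tops are at crop x≈202 and 251, and the gap lies between them. Carrying the cover on to the rail.

Emit:
{"fn": "step_arm", "kwargs": {"increments": [{"delta_pos":[0,-5.5,0],"dr":[0,0,0],"fingers":1},{"delta_pos":[0,-11,0],"dr":[0,0,0],"fingers":1},{"delta_pos":[0,-16.5,0],"dr":[0,0,0],"fingers":1},{"delta_pos":[0,-22,0],"dr":[0,0,1],"fingers":1},{"delta_pos":[0,-27.5,0],"dr":[0,0,1],"fingers":1}]}}

```text
time: 4.62
tool_pos: [0.394, 0.2065, 0.2094]
tool_rot: [3.142, -0.001, 0.034]
contact_force: [0.8, 0.1, -0.7]
opening: 0.0121
grip_force: 20.0
```

Emit:
{"fn": "step_arm", "kwargs": {"increments": [{"delta_pos":[1,-3,0],"dr":[0,0,0],"fingers":1},{"delta_pos":[3,-5,0],"dr":[0,0,0],"fingers":1},{"delta_pos":[5,-5.5,0],"dr":[0,0,0],"fingers":1},{"delta_pos":[5.2,-5.5,0],"dr":[0,0,0],"fingers":1},{"delta_pos":[5.2,-5.5,0],"dr":[0,0,0],"fingers":1}]}}

```text
time: 5.25
tool_pos: [0.4436, 0.2612, 0.2087]
tool_rot: [3.141, 0.001, 0.034]
contact_force: [0.6, 0.6, -0.1]
opening: 0.0122
grip_force: 20.0
```

```bash
python3 - <<'E'
from h import *
st();go([.461,.2719,.102],1.9)
for n in('top','side'): print(n);im=viewer.read_camera(n); cv2.imwrite(f'pics/{n}2.png',im[...,::-1]); p=viewer.camera_params(n)
s=im; cv2.imwrite('pics/c4.png',cv2.resize(s[200:380,260:420,::-1],(533,600),interpolation=cv2.INTER_CUBIC))
E
```

```text
t 5.25 p [0.4436 0.2612 0.2087] rot [179.9769   0.0467   1.9606] F [ 0.5748  0.6449 -0.0555] open 0.012214138404534022 grip 19.99992460012436
cm [ 1.7846 -1.0113 10.6687] deg [0.0231 0.0466 0.0606]
top
side
```

View pics/c4.png

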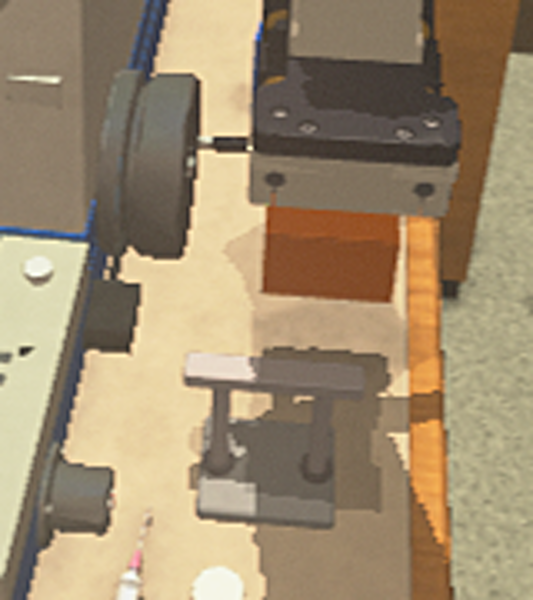

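The cover hangs level over the rail. Next I'll align it and lower it.

Emit:
{"fn": "step_arm", "kwargs": {"increments": [{"delta_pos":[1.8,-1.0,0],"dr":[0,0,0],"fingers":1},{"delta_pos":[1.8,-1.0,2],"dr":[0,0,0],"fingers":1},{"delta_pos":[1.8,-1.0,5],"dr":[0,0,0],"fingers":1},{"delta_pos":[1.8,-1.0,8],"dr":[0,0,0],"fingers":1},{"delta_pos":[1.8,-1.0,10],"dr":[0,0,0],"fingers":1}]}}

```text
time: 5.98
tool_pos: [0.4607, 0.2719, 0.1077]
tool_rot: [3.141, 0.001, 0.035]
contact_force: [0.5, -0.7, -0.3]
opening: 0.0114
grip_force: 20.0
```

Emit:
{"fn": "step_arm", "kwargs": {"increments": [{"delta_pos":[0,0,0.2],"dr":[0,0,0],"fingers":1},{"delta_pos":[0,0,0.4],"dr":[0,0,0],"fingers":1},{"delta_pos":[0,0,0.6],"dr":[0,0,0],"fingers":1},{"delta_pos":[0,0,0.75],"dr":[0,0,0],"fingers":1},{"delta_pos":[0,0,0.75],"dr":[0,0,0],"fingers":1}]}}

```text
time: 6.6
tool_pos: [0.4617, 0.2725, 0.1014]
tool_rot: [-3.142, -0.0, 0.035]
contact_force: [-0.0, -0.4, -0.7]
opening: 0.012
grip_force: 20.0
```

Emit:
{"fn": "step_arm", "kwargs": {"increments": [{"delta_pos":[0,0,0.1],"dr":[0,0,0],"fingers":1},{"delta_pos":[0,0,0.15],"dr":[0,0,0],"fingers":1},{"delta_pos":[0,0,0.2],"dr":[0,0,0],"fingers":1},{"delta_pos":[0,0,0.2],"dr":[0,0,0],"fingers":1},{"delta_pos":[0,0,0.2],"dr":[0,0,0],"fingers":1}]}}

```text
time: 7.22
tool_pos: [0.4617, 0.2725, 0.1002]
tool_rot: [-3.141, -0.001, 0.035]
contact_force: [-2.6, -1.1, 8.3]
opening: 0.0117
grip_force: 20.0
```

Contact at 8 N with z = 0.1002, so it is seated. Releasing and rising.

Emit:
{"fn": "step_arm", "kwargs": {"increments": [{"delta_pos":[0,0,-0.1],"dr":[0,0,0],"fingers":0.6},{"delta_pos":[0,0,-0.1],"dr":[0,0,0],"fingers":0.3},{"delta_pos":[0,0,-0.1],"dr":[0,0,0],"fingers":0.2},{"delta_pos":[0,0,-2],"dr":[0,0,0],"fingers":0.2},{"delta_pos":[0,0,-6],"dr":[0,0,0],"fingers":0.2}]}}

```text
time: 7.85
tool_pos: [0.4605, 0.2719, 0.1581]
tool_rot: [3.14, 0.004, 0.035]
contact_force: [1.5, 0.1, -0.1]
opening: 0.0365
grip_force: 0.0
```

Emit:
{"fn": "step_arm", "kwargs": {"increments": [{"delta_pos":[0,0,-5],"dr":[0,0,0],"fingers":0.2},{"delta_pos":[-4,0,-5],"dr":[0,0,0],"fingers":0.2},{"delta_pos":[-4,5.5,-5],"dr":[0,0,2],"fingers":0.2},{"delta_pos":[-4,11,-5],"dr":[0,0,5],"fingers":0.2},{"delta_pos":[-4,16.5,-5],"dr":[0,0,8.3],"fingers":0.2}]}}

```text
time: 8.48
tool_pos: [0.4272, 0.1048, 0.2092]
tool_rot: [3.142, -0.001, -0.111]
contact_force: [-0.3, -0.5, -0.1]
opening: 0.0365
grip_force: 0.0
```

```bash
python3 - <<'E'
from h import *
st();go([.4588,-.0399,.20],-6.2)
t=viewer.read_camera('top'); s=viewer.read_camera('side')
cv2.imwrite('pics/top3.png',t[...,::-1]);cv2.imwrite('pics/side3.png',s[...,::-1])
print('roof on rail');rect(t,'top',(185,205,60,60),lambda H,S,V:(H>8)&(H<28)&(S>160)&(V>150),.091)
def c(im,x,y,w,h): return cv2.resize(im[y:y+h,x:x+w],(400,300),interpolation=cv2.INTER_CUBIC)
cv2.imwrite('pics/c5.png',np.hstack([c(t,185,208,60,45),c(s,300,290,80,60)])[...,::-1])
# gap: profile across cell, averaged along plates, at z=.082
im=cv2.imread('pics/top1.png')[...,::-1].astype(np.float32).mean(2)
p=viewer.camera_params('top');K,T=p['K'],p['T'];Ti=np.linalg.inv(T)
def px(P): q=K@(Ti@np.r_[P,1])[:3]; return q[:2]/q[2]
for a in (2,2.8,3.5):
  u=np.array([np.cos(np.radians(a)),np.sin(np.radians(a))]);v=np.array([-u[1],u[0]])
  d=np.arange(-.030,.0301,.001); o=np.array([.46,-.308]);g=[]
  for e in d:
    q=np.array([px(np.r_[o+e*v+f*u,.082]) for f in np.linspace(-.02,.02,21)]).astype(np.float32)
    g.append(cv2.remap(im,q[:,:1],q[:,1:],cv2.INTER_CUBIC).mean())
  print(a,[f'{e*1e3:.0f}:{x:.0f}' for e,x in zip(d,g)][10:56])
E
```

```text
t 8.475 p [0.4272 0.1048 0.2092] rot [179.9963  -0.0318  -6.3487] F [-0.3468 -0.4666 -0.1008] open 0.036536995511962746 grip 0.0
cm [ 4.7423 14.0338  0.9282] deg [ 0.0038 -0.0318 -0.1487]
roof on rail
top c [0.4846 0.2963] sides 0.00449357132813576 0.007205262477733721 ang 2.908172584359022
2 ['-20:128', '-19:126', '-18:127', '-17:127', '-16:130', '-15:134', '-14:141', '-13:150', '-12:160', '-11:172', '-10:181', '-9:186', '-8:185', '-7:180', '-6:170', '-5:157', '-4:145', '-3:132', '-2:119', '-1:107', '0:94', '1:84', '2:77', '3:77', '4:85', '5:99', '6:119', '7:141', '8:160', '9:173', '10:179', '11:176', '12:164', '13:147', '14:123', '15:101', '16:80', '17:65', '18:57', '19:52', '20:50', '21:50', '22:49', '23:50', '24:51', '25:53']
2.8 ['-20:127', '-19:126', '-18:127', '-17:127', '-16:130', '-15:134', '-14:140', '-13:149', '-12:160', '-11:172', '-10:181', '-9:186', '-8:186', '-7:180', '-6:171', '-5:158', '-4:145', '-3:132', '-2:119', '-1:107', '0:94', '1:83', '2:76', '3:76', '4:83', '5:98', '6:119', '7:141', '8:161', '9:174', '10:180', '11:177', '12:165', '13:146', '14:123', '15:100', '16:80', '17:65', '18:56', '19:52', '20:50', '21:50', '22:49', '23:50', '24:51', '25:53']
3.5 ['-20:127', '-19:126', '-18:126', '-17:127', '-16:129', '-15:133', '-14:140', '-13:149', '-12:160', '-11:172', '-10:181', '-9:187', '-8:187', '-7:181', '-6:171', '-5:158', '-4:144', '-3:132', '-2:120', '-1:107', '0:94', '1:83', '2:76', '3:75', '4:83', '5:98', '6:119', '7:142', '8:162', '9:175', '10:181', '11:178', '12:166', '13:146', '14:123', '15:99', '16:79', '17:64', '18:55', '19:51', '20:50', '21:50', '22:49', '23:50', '24:51', '25:53']
```

View pics/c5.png

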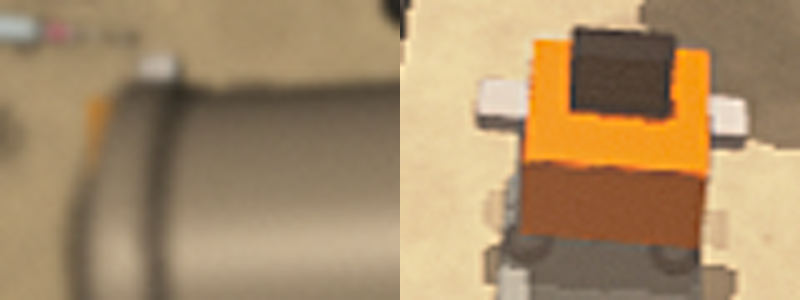

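The cover sits astride the bar, level and centred. Now to the blade handle.

Emit:
{"fn": "step_arm", "kwargs": {"increments": [{"delta_pos":[0,5,0],"dr":[0,0,0],"fingers":0.2},{"delta_pos":[0.5,10,0],"dr":[0,0,0],"fingers":0.2},{"delta_pos":[3,14,0],"dr":[0,0,0],"fingers":0.2},{"delta_pos":[4.7,14,0.5],"dr":[0,0,0],"fingers":0.2},{"delta_pos":[4.7,14,1],"dr":[0,0,0],"fingers":0.2}]}}

```text
time: 9.2
tool_pos: [0.4593, -0.0375, 0.1985]
tool_rot: [-3.141, 0.001, -0.11]
contact_force: [-0.5, 0.9, -1.0]
opening: 0.0366
grip_force: 0.0
```

```bash
python3 - <<'E'
from h import *
st();go([.4588,-.0399,.079],-6.2)
t=viewer.read_camera('top'); cv2.imwrite('pics/top4.png',t[...,::-1])
print('roof on rail');rect(t,'top',(185,205,60,60),lambda H,S,V:(H>8)&(H<28)&(S>160)&(V>150),.091)
im=cv2.imread('pics/side1.png')[...,::-1].astype(np.float32).mean(2)
p=viewer.camera_params('side');K,T=p['K'],p['T'];Ti=np.linalg.inv(T)
def px(P): q=K@(Ti@np.r_[P,1])[:3]; return q[:2]/q[2]
a=3;u=np.array([np.cos(np.radians(a)),np.sin(np.radians(a))]);v=np.array([-u[1],u[0]])
d=np.arange(-.020,.0251,.001); o=np.array([.46,-.308]);g=[]
for e in d:
    q=np.array([px(np.r_[o+e*v+f*u,.082]) for f in np.linspace(-.015,.02,21)]).astype(np.float32)
    g.append(cv2.remap(im,q[:,:1],q[:,1:],cv2.INTER_CUBIC).mean())
print([f'{e*1e3:.0f}:{x:.0f}' for e,x in zip(d,g)])
E
```

```text
t 9.2 p [ 0.4593 -0.0375  0.1985] rot [-179.9689    0.0356   -6.3042] F [-0.4549  0.8544 -1.025 ] open 0.036588344903622526 grip 0.0
cm [-0.0185  0.2475 11.9495] deg [-0.0311  0.0356 -0.1042]
roof on rail
top c [0.4608 0.2733] sides 0.04990146782745069 0.060060577365804856 ang 2.655195032918499
['-20:62', '-19:61', '-18:63', '-17:66', '-16:71', '-15:77', '-14:84', '-13:94', '-12:107', '-11:123', '-10:141', '-9:159', '-8:175', '-7:189', '-6:201', '-5:210', '-4:215', '-3:217', '-2:215', '-1:212', '0:209', '1:208', '2:210', '3:214', '4:219', '5:224', '6:228', '7:229', '8:226', '9:221', '10:213', '11:201', '12:188', '13:172', '14:155', '15:140', '16:126', '17:116', '18:108', '19:102', '20:100', '21:101', '22:104', '23:109', '24:112', '25:114']
```

Emit:
{"fn": "step_arm", "kwargs": {"increments": [{"delta_pos":[0,0.25,3],"dr":[0,0,0],"fingers":0.2},{"delta_pos":[0,0.25,6],"dr":[0,0,0],"fingers":0.2},{"delta_pos":[0,0.25,9],"dr":[0,0,0],"fingers":0.2},{"delta_pos":[0,0.25,11.7],"dr":[0,0,0],"fingers":0.2},{"delta_pos":[0,0.25,11.7],"dr":[0,0,0],"fingers":0.3}]}}

```text
time: 9.88
tool_pos: [0.4564, -0.0389, 0.0808]
tool_rot: [-3.141, 0.005, -0.108]
contact_force: [0.4, 0.4, 1.4]
opening: 0.0331
grip_force: 0.0
```

Emit:
{"fn": "step_arm", "kwargs": {"increments": [{"delta_pos":[0,0,0],"dr":[0,0,0],"fingers":0.6},{"delta_pos":[0,0,0],"dr":[0,0,0],"fingers":0.8},{"delta_pos":[0,0,0],"dr":[0,0,0],"fingers":1},{"delta_pos":[0,0,0],"dr":[0,0,0],"fingers":1},{"delta_pos":[0,0,0],"dr":[0,0,0],"fingers":1}], "newtons": 45}}

```text
time: 10.5
tool_pos: [0.4591, -0.0406, 0.0833]
tool_rot: [-3.142, -0.002, -0.11]
contact_force: [-0.9, 2.0, 7.3]
opening: 0.0158
grip_force: 45.0
```

Gripped with 45 N at a 15.8 mm opening. Drawing the blade up, and measuring the plate direction from the earlier top image.

Emit:
{"fn": "step_arm", "kwargs": {"increments": [{"delta_pos":[0,0,-1],"dr":[0,0,0],"fingers":1},{"delta_pos":[0,0,-3],"dr":[0,0,0],"fingers":1},{"delta_pos":[0,0,-5.5],"dr":[0,0,0],"fingers":1},{"delta_pos":[0,0,-8],"dr":[0,0,0],"fingers":1},{"delta_pos":[0,0,-11],"dr":[0,0,0],"fingers":1}]}}

```text
time: 11.12
tool_pos: [0.458, -0.0407, 0.1934]
tool_rot: [3.141, 0.001, -0.11]
contact_force: [-0.4, -0.8, -1.1]
opening: 0.0159
grip_force: 45.0
```

```bash
python3 - <<'E'
from h import *
st()
im=cv2.imread('pics/top1.png')[...,::-1].astype(np.float32).mean(2)
p=viewer.camera_params('top');K,T=p['K'],p['T'];Ti=np.linalg.inv(T)
def px(P): q=K@(Ti@np.r_[P,1])[:3]; return q[:2]/q[2]
d=np.arange(-.020,.0201,.0005); F=np.linspace(-.024,.024,17); E={'fix':[], 'gap':[], 'sl':[], 'out':[]}
from scipy.ndimage import gaussian_filter1d as gf
for f in F:
    q=np.array([px([.46+f,-.308+e,.082]) for e in d]).astype(np.float32)
    g=gf(cv2.remap(im,q[:,:1],q[:,1:],cv2.INTER_CUBIC).ravel(),2); dg=np.diff(g)
    k=lambda lo,hi,a,ff: lo_i(a,ff,lo,hi)
    def c(w,lo,hi):
        m=(d>=lo)&(d<=hi); w=w[m]-w[m].min(); w=w**2; return (w*d[m]).sum()/w.sum()
    E['fix'].append(c(g,-.014,-.003));E['gap'].append(c(-g,-.002,.007));E['sl'].append(c(g,.004,.016));E['out'].append(c(np.r_[-dg,0],.011,.019))
for k,v in E.items(): a=np.polyfit(F,v,1); print(k,np.degrees(np.arctan(a[0])),a[1]*1e3)
E
```

```text
t 11.125 p [ 0.458  -0.0407  0.1934] rot [179.9911   0.0303  -6.316 ] F [-0.4278 -0.7562 -1.0712] open 0.015932529521876043 grip 44.99978721141815
fix 5.400534344487951 -8.594680283951535
gap 4.608654331884528 2.312356169948965
sl 5.535412183897679 10.106751780420948
out 4.580087699231701 14.129728853029503
```

```bash
python3 -c "
from h import *
go([.458,-.3075,.1834],5)"
```

```text
cm [ 2.9347 26.5195  1.0015] deg [  0.0058   0.031  -11.316 ]
```

Emit:
{"fn": "step_arm", "kwargs": {"increments": [{"delta_pos":[0.5,4,0],"dr":[0,0,-1.5],"fingers":1},{"delta_pos":[1.1,10,0],"dr":[0,0,-4],"fingers":1},{"delta_pos":[1.8,16,0],"dr":[0,0,-7],"fingers":1},{"delta_pos":[2.4,21.5,0],"dr":[0,0,-10],"fingers":1},{"delta_pos":[2.8,25,0.5],"dr":[0,0,-11.3],"fingers":1}]}}

```text
time: 11.75
tool_pos: [0.4584, -0.295, 0.188]
tool_rot: [3.14, -0.001, 0.086]
contact_force: [-0.7, -0.5, -0.6]
opening: 0.0156
grip_force: 45.0
```

Emit:
{"fn": "step_arm", "kwargs": {"increments": [{"delta_pos":[0,1,0],"dr":[0,0,0],"fingers":1},{"delta_pos":[0,1.4,0.5],"dr":[0,0,0],"fingers":1},{"delta_pos":[0,1.4,0.5],"dr":[0,0,0],"fingers":1},{"delta_pos":[0,1.4,0.5],"dr":[0,0,0],"fingers":1},{"delta_pos":[0,1.4,0.5],"dr":[0,0,0],"fingers":1}]}}

```text
time: 12.38
tool_pos: [0.4603, -0.3054, 0.1825]
tool_rot: [3.141, -0.0, 0.088]
contact_force: [-0.8, -0.1, -0.7]
opening: 0.0158
grip_force: 45.0
```

```bash
python3 - <<'E'
from h import *
st();go([.458,-.3075,.1553],5)
s=viewer.read_camera('side');cv2.imwrite('pics/side5.png',s[...,::-1])
cv2.imwrite('pics/c6.png',cv2.resize(s[120:180,320:400,::-1],(800,600),interpolation=cv2.INTER_CUBIC))
E
```

```text
t 12.375 p [ 0.4603 -0.3054  0.1825] rot [179.985   -0.0143   5.0522] F [-0.8101 -0.1146 -0.7025] open 0.01582641638633531 grip 44.99980688095093
cm [-0.2455  0.1843  2.7239] deg [ 0.015  -0.0143  0.0522]
```

View pics/c6.png

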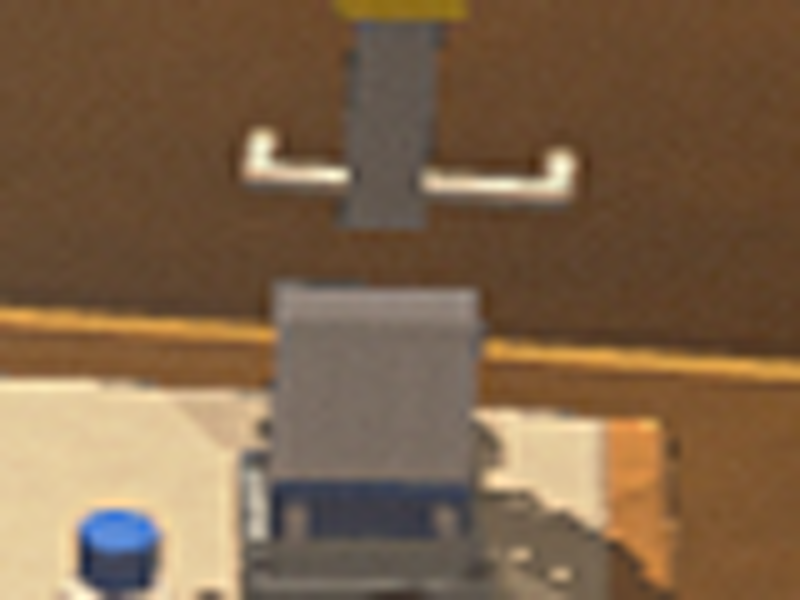

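The blade is upright and its tip (crop 382,228) is centred over the plates (crop 377,285). I'll shift 1.9 mm in y and enter the flare.

Emit:
{"fn": "step_arm", "kwargs": {"increments": [{"delta_pos":[0,0.19,0.5],"dr":[0,0,0],"fingers":1},{"delta_pos":[0,0.19,1.2],"dr":[0,0,0],"fingers":1},{"delta_pos":[0,0.19,2],"dr":[0,0,0],"fingers":1},{"delta_pos":[0,0.19,2.6],"dr":[0,0,0],"fingers":1},{"delta_pos":[0,0.19,2.9],"dr":[0,0,0],"fingers":1}]}}

```text
time: 13.05
tool_pos: [0.4601, -0.308, 0.1526]
tool_rot: [-3.141, 0.001, 0.087]
contact_force: [0.4, 0.8, -1.2]
opening: 0.0155
grip_force: 45.0
```

Emit:
{"fn": "step_arm", "kwargs": {"increments": [{"delta_pos":[0,0,0.15],"dr":[0,0,0],"fingers":1},{"delta_pos":[0,0,0.3],"dr":[0,0,0],"fingers":1},{"delta_pos":[0,0,0.4],"dr":[0,0,0],"fingers":1},{"delta_pos":[0,0,0.5],"dr":[0,0,0],"fingers":1},{"delta_pos":[0,0,0.5],"dr":[0,0,0],"fingers":1}]}}

```text
time: 13.68
tool_pos: [0.4602, -0.3081, 0.1482]
tool_rot: [3.142, 0.0, 0.087]
contact_force: [0.4, 0.6, 0.1]
opening: 0.0156
grip_force: 45.0
```

Emit:
{"fn": "step_arm", "kwargs": {"increments": [{"delta_pos":[0,0,0.1],"dr":[0,0,0],"fingers":1},{"delta_pos":[0,0,0.2],"dr":[0,0,0],"fingers":1},{"delta_pos":[0,0,0.3],"dr":[0,0,0],"fingers":1},{"delta_pos":[0,0,0.4],"dr":[0,0,0],"fingers":1},{"delta_pos":[0,0,0.4],"dr":[0,0,0],"fingers":1}]}}

```text
time: 14.3
tool_pos: [0.4602, -0.308, 0.1441]
tool_rot: [-3.142, 0.0, 0.087]
contact_force: [-0.3, -0.5, -1.3]
opening: 0.0156
grip_force: 45.0
```

The tip is inside the gap without contact. I'll probe sideways to find the centre.

Emit:
{"fn": "step_arm", "kwargs": {"increments": [{"delta_pos":[0,-0.05,0],"dr":[0,0,0],"fingers":1},{"delta_pos":[0,-0.1,0],"dr":[0,0,0],"fingers":1},{"delta_pos":[0,-0.15,0],"dr":[0,0,0],"fingers":1},{"delta_pos":[0,-0.15,0],"dr":[0,0,0],"fingers":1},{"delta_pos":[0,-0.15,0],"dr":[0,0,0],"fingers":1}]}}

```text
time: 14.92
tool_pos: [0.4602, -0.3072, 0.1443]
tool_rot: [3.14, -0.0, 0.087]
contact_force: [1.0, -5.7, -2.4]
opening: 0.0155
grip_force: 45.0
```

Emit:
{"fn": "step_arm", "kwargs": {"increments": [{"delta_pos":[0,0.1,0],"dr":[0,0,0],"fingers":1},{"delta_pos":[0,0.2,0],"dr":[0,0,0],"fingers":1},{"delta_pos":[0,0.25,0],"dr":[0,0,0],"fingers":1},{"delta_pos":[0,0.3,0],"dr":[0,0,0],"fingers":1},{"delta_pos":[0,0.3,0],"dr":[0,0,0],"fingers":1}]}}

```text
time: 15.55
tool_pos: [0.4603, -0.3093, 0.1442]
tool_rot: [-3.141, 0.0, 0.087]
contact_force: [0.5, 0.0, -1.1]
opening: 0.0156
grip_force: 45.0
```

Emit:
{"fn": "step_arm", "kwargs": {"increments": [{"delta_pos":[0,0.05,0],"dr":[0,0,0],"fingers":1},{"delta_pos":[0,0.1,0],"dr":[0,0,0],"fingers":1},{"delta_pos":[0,0.12,0],"dr":[0,0,0],"fingers":1},{"delta_pos":[0,0.12,0],"dr":[0,0,0],"fingers":1},{"delta_pos":[0,0.12,0],"dr":[0,0,0],"fingers":1}]}}

```text
time: 16.18
tool_pos: [0.4604, -0.3107, 0.1442]
tool_rot: [-3.142, 0.0, 0.087]
contact_force: [0.3, -0.6, -0.4]
opening: 0.0155
grip_force: 45.0
```

Emit:
{"fn": "step_arm", "kwargs": {"increments": [{"delta_pos":[0,0.04,0],"dr":[0,0,0],"fingers":1},{"delta_pos":[0,0.08,0],"dr":[0,0,0],"fingers":1},{"delta_pos":[0,0.1,0],"dr":[0,0,0],"fingers":1},{"delta_pos":[0,0.1,0],"dr":[0,0,0],"fingers":1},{"delta_pos":[0,0.1,0],"dr":[0,0,0],"fingers":1}]}}

```text
time: 16.8
tool_pos: [0.4605, -0.3112, 0.1442]
tool_rot: [-3.141, 0.0, 0.087]
contact_force: [0.2, 4.3, 1.8]
opening: 0.0158
grip_force: 45.0
```

Contacts are at y≈-0.3072 and y≈-0.3112, so the centre is -0.3092 and the gap about 6.3 mm. Centring and going down.

Emit:
{"fn": "step_arm", "kwargs": {"increments": [{"delta_pos":[0,-0.25,0],"dr":[0,0,0],"fingers":1},{"delta_pos":[0,-0.25,0.5],"dr":[0,0,0],"fingers":1},{"delta_pos":[0,-0.25,1],"dr":[0,0,0],"fingers":1},{"delta_pos":[0,-0.25,1.5],"dr":[0,0,0],"fingers":1},{"delta_pos":[0,-0.25,2],"dr":[0,0,0],"fingers":1}]}}

```text
time: 17.42
tool_pos: [0.4602, -0.3094, 0.1237]
tool_rot: [3.142, 0.0, 0.087]
contact_force: [-0.1, 0.6, -1.3]
opening: 0.0159
grip_force: 45.0
```

Emit:
{"fn": "step_arm", "kwargs": {"increments": [{"delta_pos":[0,0,0.2],"dr":[0,0,0],"fingers":1},{"delta_pos":[0,0,0.4],"dr":[0,0,0],"fingers":1},{"delta_pos":[0,0,0.6],"dr":[0,0,0],"fingers":1},{"delta_pos":[0,0,0.7],"dr":[0,0,0],"fingers":1},{"delta_pos":[0,0,0.7],"dr":[0,0,0],"fingers":1}]}}

```text
time: 18.05
tool_pos: [0.4603, -0.3093, 0.1172]
tool_rot: [3.141, -0.0, 0.087]
contact_force: [0.9, 0.3, -0.7]
opening: 0.0158
grip_force: 45.0
```

Emit:
{"fn": "step_arm", "kwargs": {"increments": [{"delta_pos":[0,0,0.1],"dr":[0,0,0],"fingers":1},{"delta_pos":[0,0,0.2],"dr":[0,0,0],"fingers":1},{"delta_pos":[0,0,0.3],"dr":[0,0,0],"fingers":1},{"delta_pos":[0,0,0.4],"dr":[0,0,0],"fingers":1},{"delta_pos":[0,0,0.4],"dr":[0,0,0],"fingers":1}]}}

```text
time: 18.68
tool_pos: [0.4604, -0.3093, 0.1133]
tool_rot: [3.141, -0.0, 0.087]
contact_force: [-0.3, -0.1, 0.4]
opening: 0.0157
grip_force: 45.0
```

Emit:
{"fn": "step_arm", "kwargs": {"increments": [{"delta_pos":[0,0,0.1],"dr":[0,0,0],"fingers":1},{"delta_pos":[0,0,0.2],"dr":[0,0,0],"fingers":1},{"delta_pos":[0,0,0.3],"dr":[0,0,0],"fingers":1},{"delta_pos":[0,0,0.3],"dr":[0,0,0],"fingers":1},{"delta_pos":[0,0,0.3],"dr":[0,0,0],"fingers":1}]}}

```text
time: 19.3
tool_pos: [0.4606, -0.3093, 0.1109]
tool_rot: [3.141, -0.001, 0.087]
contact_force: [-1.1, 2.2, 7.1]
opening: 0.0159
grip_force: 45.0
```

```bash
python3 -c "
from h import *
for i in range(5):
    viewer.read_camera('top'); s=robot.observe(); print(s['contact_force'],s['torque'],s['tool_pos'])"
```

```text
[-0.5919  1.736   6.7285] [0.4261 0.1669 0.139 ] [ 0.4606 -0.3093  0.1109]
[-0.6238  2.3857  6.5219] [0.4503 0.1971 0.1804] [ 0.4606 -0.3093  0.1109]
[-1.0303  1.599   7.221 ] [0.4621 0.1599 0.1652] [ 0.4606 -0.3093  0.1109]
[-0.7885  1.8211  6.244 ] [0.4637 0.1803 0.1498] [ 0.4606 -0.3093  0.1109]
[-1.2305  1.6964  7.0466] [0.4943 0.1129 0.1403] [ 0.4606 -0.3093  0.1109]
```

About 7.3 N drag, with both sides touching and only a slight side load. Easing back slightly and recentring.

Emit:
{"fn": "step_arm", "kwargs": {"increments": [{"delta_pos":[0,-0.02,-0.04],"dr":[0,0,0],"fingers":1},{"delta_pos":[0,-0.02,-0.08],"dr":[0,0,0],"fingers":1},{"delta_pos":[0,-0.02,-0.08],"dr":[0,0,0],"fingers":1},{"delta_pos":[0,-0.02,-0.08],"dr":[0,0,0],"fingers":1},{"delta_pos":[0,-0.02,-0.08],"dr":[0,0,0],"fingers":1}]}}

```text
time: 20.18
tool_pos: [0.4605, -0.3092, 0.111]
tool_rot: [3.141, -0.0, 0.087]
contact_force: [1.7, -0.2, 1.1]
opening: 0.0157
grip_force: 45.0
```

```bash
python3 -c "
from h import *
F=[]
for i in range(6):
    im=viewer.read_camera(['top','side'][i%2]); s=robot.observe(); F.append(np.r_[s['contact_force'],s['torque'],s['tool_pos']])
print(np.mean(F,0)); cv2.imwrite('pics/c7.png',cv2.resize(im[120:180,320:400,::-1],(800,600),interpolation=cv2.INTER_CUBIC))"
```

```text
[ 2.2871 -0.8326 -0.0918 -0.1415 -0.4685  0.0971  0.4605 -0.3092  0.111 ]
```

Friction took up the whole step, so drag is now about 0. Pressing back by a smaller amount.

Emit:
{"fn": "step_arm", "kwargs": {"increments": [{"delta_pos":[0,0.01,0.02],"dr":[0,0,0],"fingers":1},{"delta_pos":[0,0.01,0.04],"dr":[0,0,0],"fingers":1},{"delta_pos":[0,0.01,0.06],"dr":[0,0,0],"fingers":1},{"delta_pos":[0,0.01,0.06],"dr":[0,0,0],"fingers":1},{"delta_pos":[0,0.01,0.06],"dr":[0,0,0],"fingers":1}]}}

```text
time: 21.1
tool_pos: [0.4605, -0.3092, 0.1109]
tool_rot: [3.141, -0.001, 0.087]
contact_force: [2.0, 0.6, 5.0]
opening: 0.0156
grip_force: 45.0
```

```bash
python3 -c "
from h import *
F=[]
for i in range(6):
    im=viewer.read_camera(['top','side'][i%2]); s=robot.observe(); F.append(np.r_[s['contact_force'],s['torque'],s['tool_pos']])
print(np.mean(F,0)); cv2.imwrite('pics/c7.png',cv2.resize(im[120:180,320:400,::-1],(800,600),interpolation=cv2.INTER_CUBIC))"
```

```text
[ 1.8017  0.1099  5.0872  0.098  -0.3701  0.1226  0.4605 -0.3092  0.1109]
```

View pics/c7.png

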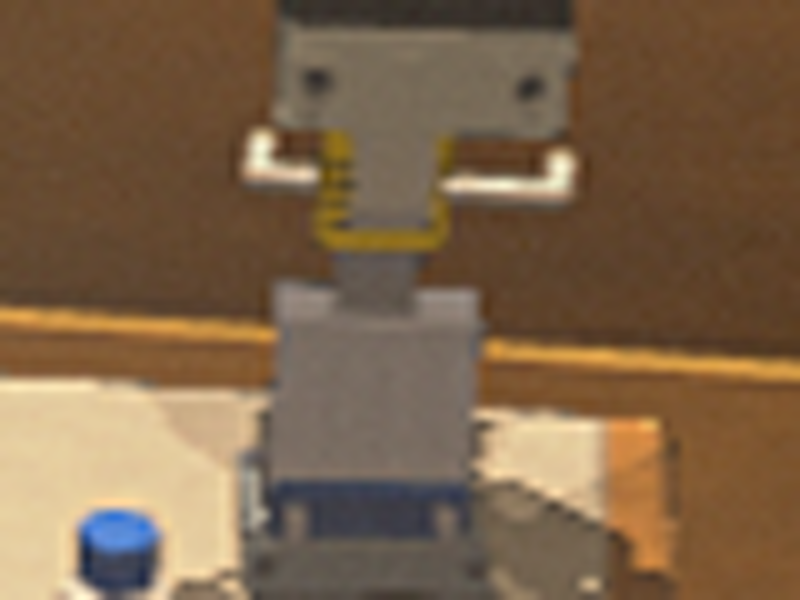

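The blade stands upright between the plates with its handle at crop (380,190). The sliding plate sits where it was in the earlier view (crop x 272–480). Drag is steady at about 5 N with almost no side load, so I'm handing in.

```bash
python3 -c "
from h import *
print(robot.hand_in())"
```

```text
the job is handed in; nothing more can be done
None
```

The job is handed in, verdict not shown: the cover hangs astride the rail, and the blade is still gripped upright between the plates at about 5 N of drag, with no visible shift of the sliding plate.

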